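Move a sterile tube with self-closing tongs

TASK

Take the self-closing tongs from their stand (squeezing the two side grips opens the jaws, letting go closes them), lower them squeezed open over the capped tube in the four-hole block until their stop touches the cap, and release so that the jaws close under the cap. Then carry the tube by the tongs to the single dark socket and press it gently down, past the stiff spot, until it bottoms on the rest hidden in the bore. Let go and leave the tongs clipped upright on the tube; never touch the tube with the gripper, press hard anywhere, or disturb the things around.

Things in the scene. Friction and masses are not known exactly. Their poses are not given: they have to be found in the camera images.
- tongs: Self-closing cross-over tongs, 120 mm tall, 80 g, upright on their closed jaws in the stand: black head, two crossed steel arms, a black grip plate either side. Origin: centre of the jaws' underside; z up to the head, y from grip plate to grip plate and jaw to jaw. Along z: jaws 0-14 mm, sprung rubber stop (16x18 mm) underside 34, grip plates 60-84 (16 mm wide in x), rigid head 88-120 (20 x, 26 y).
- tongs_stop (a point): centre of the underside of the tongs' rubber stop, 34 mm above the tongs' origin; it yields 2.5 mm at 6 N a mm. The jaws' top is 20 mm lower, so the jaws lie just under the cap when the stop rests on it
- tongs_grips (a point): midway between the grip plates, 72 mm above the tongs' origin. Squeeze along the tongs' y: the plates are 47 mm over their outer faces released, 39 mm at the end stop; this takes 8 to 12 N (20 to 25 N of grip holds them safely at the end stop) and opens the jaws to clear a 25 mm circle. Released, springs close the jaws, about 3 N a jaw.
- tongs_head (a point): middle of the rigid head, 106 mm above the tongs' origin. Holding it by its two x faces (20 mm apart) does not open the jaws; the clipped tongs and tube can be carried and pushed so.
- limb_a (a joint): opening angle of the tongs' arms (both move alike): 0 closed on nothing, about 0.025 closed on the tube's body, 0.115 fully squeezed open
- tube: capped sample tube, 90 mm tall, about 30 g, upright in one corner hole of the four-hole block, its body 12 mm and its cap 17 mm across; the cap reaches from 72 to 90 mm. Origin: centre of its underside; z up. It stands loosely in the block.
- tube_top (a point): centre of the top of the tube's cap, 90 mm above its origin
- tube_block: aluminium block 64 x 64 x 45 mm with four 15.5 mm holes, 28 mm apart, 37 mm deep, fixed. Origin: centre of its underside. Only one hole holds a tube.
- stand: grey stand of the tongs, 44 x 92 x 42 mm, fixed, with a pocket 21 x 71 mm, 36 mm deep, wide enough for the jaws to open. Origin: centre of its underside; the pocket is long in y
- socket: dark steel receiving socket 60x60x60 mm on an 84 mm foot plate, fixed, one 14.5 mm bore (3 mm chamfer) at its centre. Origin: centre of its underside; z up. Two sprung balls 14 mm below the mouth pinch the tube: pushing past them and on takes about 2 to 7 N, more if held crooked, and they hold it wherever it is left.
- socket_mouth (a point): centre of the mouth of the socket's bore, on its top face. The bore ends on a rubber rest (yields 1.5 mm at 8 N a mm) that stands anywhere from 25 to 45 mm below the mouth; it is not measured, so the tube must be pressed down until it is felt to bottom (about 12 N in all is right, over 20 N too hard).
- vial: small white screw-cap bottle, 23 x 52 mm, a bystander; origin at its underside
- dish: white dish 71 mm across, 15 mm tall, a bystander; origin at its underside
- bench_timer: bench timer 66 x 66 x 21 mm, a bystander; origin at its underside
- mouse_black: black computer mouse 60 x 107 x 37 mm, a bystander; origin at its underside
There are look-alikes about, which are no part of the job. There is more than one size of the tongs; the job needs the smaller.

How it is judged:
On the way, in this order (a step that is already met when the one before it is completed fails the run):
1. the tongs are clipped on the tube while it still stands in the four-hole block: stop within 6 mm of the cap, jaws closed on the tube under the cap (value of joint limb_a between 0.01 and 0.035 rad and horizontal distance between tongs_stop and tube_top below 0.004 m and distance between tongs_stop and tube_top below 0.006 m and distance of tube from where it was at the start of the episode below 0.01 m), for 0.2 s.
2. the tube is lifted clear of the block by the tongs (value of joint limb_a between 0.01 and 0.035 rad and horizontal distance between tongs_stop and tube_top below 0.004 m and distance between tongs_stop and tube_top below 0.006 m and z of tube in the frame of tube_block above 0.047 m), for 0.1 s.
At the end, for the whole second after the job is handed in: the tube stands upright (within 5 degrees) in the socket's bore and bears on the hidden rest (over 0.2 N); the tongs are still clipped on it under the cap (stop within 6 mm of the cap's top and 4 mm of its axis, within 9 degrees of upright); all at rest (value of joint limb_a between 0.01 and 0.035 rad and horizontal distance between tongs_stop and tube_top below 0.004 m and distance between tongs_stop and tube_top below 0.006 m and contact force between tube and rest above 0.2 N and horizontal distance between tube and socket_mouth below 0.004 m and z of tube in the frame of socket_mouth below -0.022 m and angle between tube's own z axis and vertical below 0.087 rad and angle between tongs's own z axis and vertical below 0.15 rad and linear speed of tube below 0.01 m/s and linear speed of tongs below 0.02 m/s); the robot touches nothing.
It fails at once if the gripper or arm touches the tube (contact force between any of the fingers, the arm and tube above 1 N).
It fails at once if the tube is pressed too hard into the socket (over 28 N over all its contacts there, the balls' pinch of about 7 N included) (contact force between tube and socket above 28 N).
It fails at once if the tongs or the tube are pressed with more than 22 N on the four-hole block (contact force between any of tube, tongs and tube_block above 22 N).
It fails at once if a bystander is moved by more than 20 mm (distance of any of vial, dish, bench_timer, mouse_black from where it was at the start of the episode above 0.02 m).
It also fails if it takes over 72 s, if anything falls off the work surface, if the arm or the gripper's body presses on something with over 40 N, if the wrist force passes 120 N, or if a joint passes its speed limit or range.

ROBOT

A 7-joint arm with a two-finger parallel gripper is mounted at the origin on a cart in front of the work surface, level with it; the furniture and walls round the work are solid. World frame = base frame: x ahead of the robot, y to its left, z up, the work surface at z = 0. Lengths are in m, angles in rad, forces in N, time in s.
With the tool pointing down it reaches from about 0.35 to 0.9 m from the base axis. Payload 7.2 kg.
Tool frame: the origin (TCP) lies at the very end of the fingers, on their centre line; the grasp point (between the pads) lies 19 mm behind it; z points along the fingers, y is the direction in which the jaws open and shut (so a half turn about z gives the same grasp; the last joint's range is limited). The gripper opens to 85 mm and grips with 20 to 120 N. Pads are 22 mm wide; open, the fingers measure 114 mm over their backs; the gripper's body (76 mm by 85 mm) begins 54 mm behind the grasp point. The pads swing forward as they close: fully open they stand 13 mm farther back than shut.
Start: joints at [-1.306, 0.411, -0.013, 1.596, 0.006, 1.134, -0.082], TCP at [0.204, 0.591, 0.231] pointing down, gripper open.
Joint ranges: [-2.95, 2.95], [-0.29, 1.99], [-1.47, 1.44], [0.14, 2.54], [-1.03, 4.17], [0.13, 1.85], [-2.86, 2.86]. Speed limits (rad/s): [2.39, 2.39, 3.01, 3.01, 3.14, 3.14, 3.14].

INTERFACE

Orientations are given as a rotation vector (axis times angle).
In Python, from cell import arm, jaws, vision, readout gives the robot as it stands. Calls block until the motion is done:
- arm.movep(position, orientation): joint-space move of the TCP to a pose.
- arm.movel(position, orientation=None, rate=0.15, max_force=None): straight line of the TCP; orientation=None keeps the orientation; rate is the mean speed in m/s. With max_force (N) it stops when the force on the tool has changed by that much, and returns True; else False.
- arm.move_j(angles): joint-space move.
- jaws.release() and jaws.clamp(effort=None): open the fingers fully, or close them until they stop; effort is the grip in N (None keeps the last).
- arm.sleep(seconds).
- arm.solve_ik(position, orientation): joint angles nearest the present ones, or None.
- vision.capture(name): name is "scene" or "top" or "wrist"; returns a dict with "pixels" (420x560x3 uint8, red, green, blue), "z_map" (420x560 float32, m along the optical axis (not along the pixel's ray), 0 where there is no reading), "K" (3x3 intrinsics, pixels), "R" (3x3) and "t" (3): a world point X has camera coordinates R X + t; the wrist camera has in their place "tool_from_camera" (4x4, takes a point from camera to tool coordinates, whose origin is the TCP and whose axes are the flange's). Camera axes: x right, y down, z forward; pixel columns grow to the right and rows downward; lengths in m; the calibration is good to about 2 mm. A picture is of the moment at which its call begins: read the wrist's pose just before it.
A pose or a line that the arm cannot do raises arm.MotionError and nothing moves.
- arm.close_job(): hands the job in, once; it reports no verdict.
Readings, each from a call of its own:
- readout.current_t(): time.
- readout.current_joint_positions(): joint angles.
- readout.current_qvel(): joint speeds.
- readout.current_tau(): joint torques, N m.
- readout.current_tcp_pos(): TCP position.
- readout.current_ee_rot(): TCP orientation.
- readout.current_wrist_force(): force on the tool from outside, world axes, zero at the start.
- readout.current_ft_torque(): the same for the moment, N m.
- readout.current_gripper_width(): opening from 0.0 (shut) to 1.0 (fully open).
Only numpy, scipy, OpenCV 4.12 (cv2) and the standard library are available. Lean on these libraries where they do the work, as an engineer would, in place of code of your own. Each camera call takes 0.05 s, during which the arm holds its last target.

## Working session

There is one attempt and no reset: what is moved stays moved. The work goes in short steps, each a Python script; the robot and the scene stay as the last script left them, time stands still between calls to the robot, and variables do not carry over. Pictures are saved under pics/ and viewed, and the job is handed in when it is done.

```bash
ls; mkdir -p pics; python3 - <<'E'
from cell import arm,jaws,vision,readout
import cv2,pickle
print(readout.current_t())
for n in("scene","top","wrist"):
    c=vision.capture(n); pickle.dump(c,open(n+".pkl","wb"))
    cv2.imwrite(f"pics/{n}0.png",c["pixels"][:,:,::-1])
    print(n,c["K"].tolist(),[c[k].tolist() for k in c if k in("R","t","tool_from_camera")])
print(readout.current_tcp_pos(),readout.current_ee_rot(),readout.current_wrist_force(),readout.current_t())
E
```

```text
pics
0.0
scene [[482.02306210753227, 0.0, 280.0567657407387], [0.0, 482.02306210753227, 211.18915369454507], [0.0, 0.0, 1.0]] [[[0.4513316164032448, -0.8923562516366002, 0.00030364438308344376], [-0.6382274357669585, -0.3230373569575753, -0.698793679310422], [0.6236709968157627, 0.315193886639543, -0.7153232147469365]], [-0.234234675134027, 0.41410893789115044, 0.6042699638450049]]
top [[543.7670958255438, 0.0, 276.45344328957367], [0.0, 543.7670958255438, 209.14367246141367], [0.0, 0.0, 1.0]] [[[0.00973856813005099, -0.9996083943823728, -0.02623391261460631], [-0.9913557823671707, -0.006218773088971485, -0.13105357541266305], [0.1308391113465352, 0.027283415137448013, -0.991028123819141]], [0.022862628474421522, 0.5538621971181275, 1.0991168263759532]]
wrist [[329.17359007195023, 0.0, 282.8968954062759], [0.0, 329.17359007195023, 208.9405730545236], [0.0, 0.0, 1.0]] [[[-0.000976983023264062, -0.9449903475859879, -0.32709675705131236, 0.08478337365579487], [0.9999994101336342, -0.0010784771671229717, 0.00012891618501074516, 0.002060989720287343], [-0.00047459093440246566, -0.327096438159013, 0.9449908438218493, -0.14332266342725122], [0.0, 0.0, 0.0, 1.0]]]
[0.20409468 0.59035611 0.23065174] [-5.20379311e-01 -3.09805490e+00  1.88036929e-03] [ 0.71187921 -0.88202528 -0.51626746] 0.15
```

View pics/scene0.png

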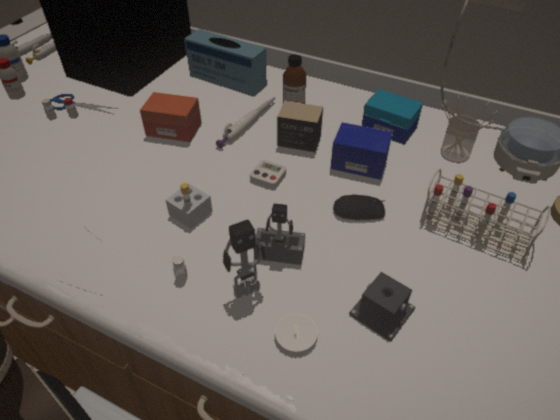

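View pics/top0.png

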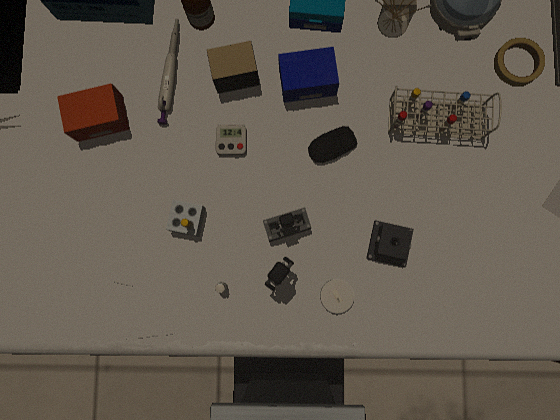

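View pics/wrist0.png

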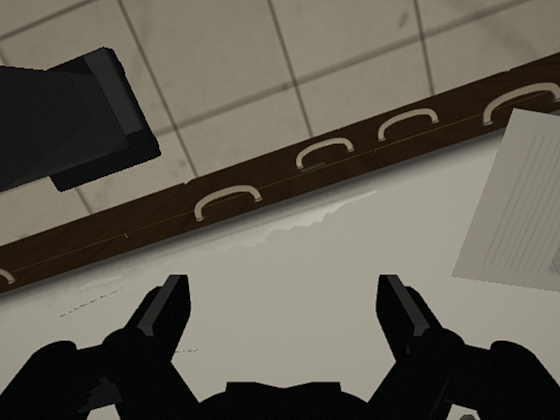

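```bash
cat > h.py <<'E'
import numpy as np,pickle,cv2
def w(c,u,v,z=None):
    """world point; via plane z or depth"""
    K,R,t=c["K"],np.array(c["R"]),np.array(c["t"])
    d=np.linalg.inv(K)@np.array([u,v,1.])
    C=-R.T@t; D=R.T@d
    if z is None:
        return C+D*c["z_map"][int(round(v)),int(round(u))]
    return C+D*(z-C[2])/D[2]
def proj(c,X):
    p=c["K"]@(c["R"]@np.array(X)+c["t"]); return p[:2]/p[2]
E
python3 - <<'E'
from h import *
c=pickle.load(open("top.pkl","rb"));s=pickle.load(open("scene.pkl","rb"))
def crop(c,x0,y0,x1,y1,k,n):
    im=c["pixels"][y0:y1,x0:x1,::-1]
    im=np.clip(im.astype(float)*1.8,0,255).astype(np.uint8)
    cv2.imwrite(n,cv2.resize(im,None,fx=k,fy=k,interpolation=cv2.INTER_CUBIC))
crop(c,155,190,255,310,5,"pics/tA.png")
crop(c,255,195,420,315,4.8,"pics/tB.png")
crop(s,150,170,430,360,2.8,"pics/sA.png")
for n,u,v in [("tong stand head",288,219),("big head",280,270),("cap",185,223),("socket",380,232),("block",180,232),("stand",270,230),("vial",221,288),("dish",338,296),("timer",231,140),("mouse",332,145)]:
    print(n,w(c,u,v).round(4))
E
```

```text
tong stand head [0.5229 0.0025 0.1266]
big head [0.4248 0.0161 0.1683]
cap [0.517  0.2067 0.0958]
socket [ 0.5067 -0.186   0.0443]
block [0.5037 0.2268 0.0435]
stand [0.5095 0.0401 0.0407]
vial [0.3897 0.1376 0.0531]
dish [ 0.3752 -0.1017  0.0174]
timer [0.7073 0.1281 0.0148]
mouse [ 0.692  -0.0892  0.034 ]
```

View pics/tA.png

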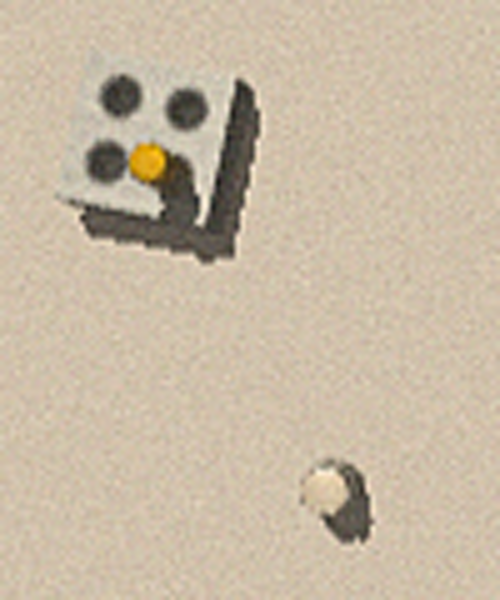

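View pics/tB.png

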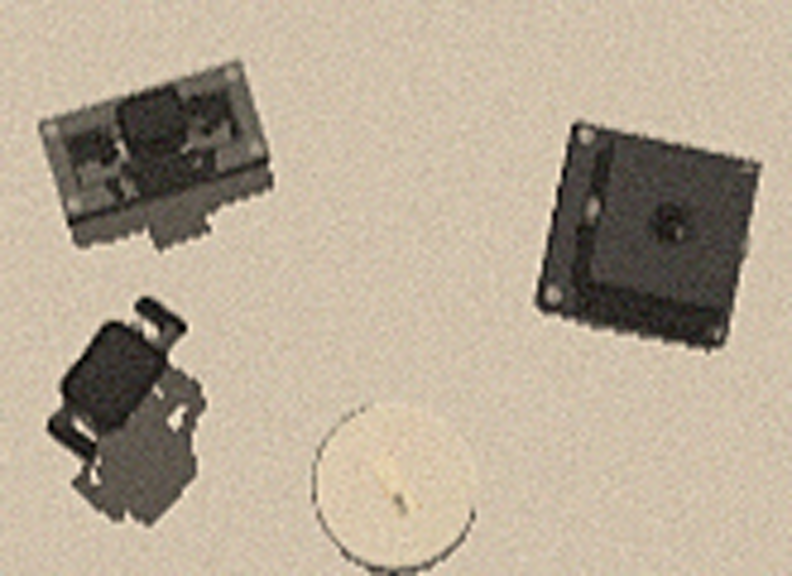

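View pics/sA.png

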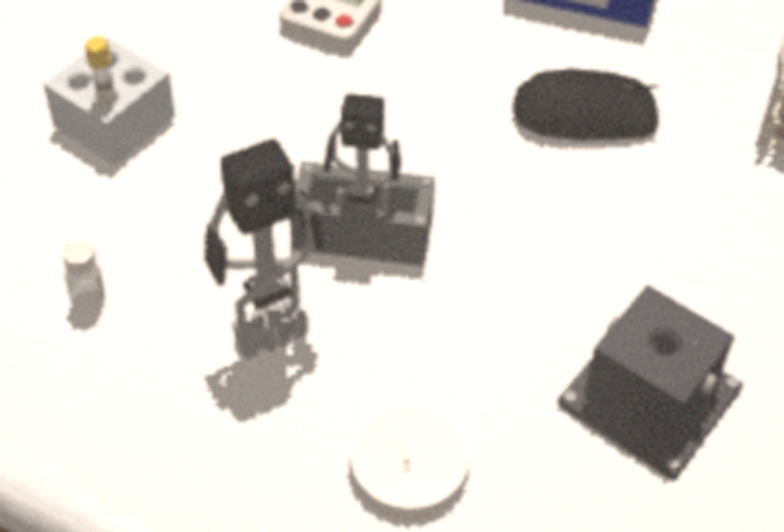

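```bash
cat >> h.py <<'E'
from scipy.spatial.transform import Rotation as Ro
def down(yaw):
    """tool z down, tool x axis at world yaw (rad)"""
    x=np.array([np.cos(yaw),np.sin(yaw),0]);z=np.array([0,0,-1.]);y=np.cross(z,x)
    return Ro.from_matrix(np.c_[x,y,z]).as_rotvec()
E
python3 - <<'E'
from h import *
from cell import arm,readout
for n,p in [("tongs",[.523,.002]),("tube",[.517,.207]),("socket",[.49,-.20])]:
  for z in (.06,.35):
    for yaw in (16.7,106.7,196.7,286.7):
        q=arm.solve_ik(np.array(p+[z]),down(np.radians(yaw)))
        print(n,z,yaw,None if q is None else np.round(q,2))
E
```

```text
tongs 0.06 16.7 [-0.58  0.53  0.63  2.03 -0.47  0.72 -0.93]
tongs 0.06 106.7 [-0.48  0.5   0.49  2.03 -0.36  0.7   0.54]
tongs 0.06 196.7 [-0.32  0.47  0.29  2.02 -0.2   0.68  1.96]
tongs 0.06 286.7 [-0.92  0.87  1.25  2.05 -1.    1.03 -2.  ]
tongs 0.35 16.7 [-0.78  0.17  0.81  1.7  -0.13  1.32 -1.23]
tongs 0.35 106.7 [-0.69  0.16  0.7   1.7  -0.11  1.32  0.32]
tongs 0.35 196.7 [-0.57  0.15  0.55  1.69 -0.08  1.32  1.86]
tongs 0.35 286.7 [-1.09  0.3   1.28  1.71 -0.29  1.35 -2.61]
tube 0.06 16.7 [-0.86  0.55  0.53  1.95 -0.4   0.74 -1.38]
tube 0.06 106.7 [-0.75  0.53  0.37  1.94 -0.28  0.73  0.08]
tube 0.06 196.7 [-0.52  0.5   0.06  1.92 -0.05  0.72  1.44]
tube 0.06 286.7 [-0.26  0.52 -0.27  1.91  0.2   0.74  2.79]
tube 0.35 16.7 [-0.98  0.23  0.63  1.62 -0.14  1.34 -1.6 ]
tube 0.35 106.7 [-0.81  0.22  0.42  1.61 -0.09  1.33 -0.08]
tube 0.35 196.7 [-0.62  0.21  0.18  1.6  -0.04  1.33  1.43]
tube 0.35 286.7 [ 0.4   0.46 -1.23  1.54  0.44  1.45  2.58]
socket 0.06 16.7 [-0.42  0.69  1.    2.03 -0.79  0.86 -0.24]
socket 0.06 106.7 [-0.42  0.7   1.01  2.03 -0.8   0.87  1.34]
socket 0.06 196.7 [-0.16  0.53  0.6   2.02 -0.45  0.72  2.58]
socket 0.06 286.7 [-0.52  0.88  1.25  2.04 -1.    1.04 -1.61]
socket 0.35 16.7 [-0.59  0.25  1.11  1.7  -0.23  1.34 -0.72]
socket 0.35 106.7 [-0.6   0.25  1.13  1.7  -0.24  1.34  0.86]
socket 0.35 196.7 [-0.66  0.3   1.23  1.7  -0.29  1.35  2.48]
socket 0.35 286.7 [-0.68  0.32  1.28  1.7  -0.31  1.36 -2.2 ]
```

```bash
cat >> h.py <<'E'
def cap(name):
    from cell import vision,readout
    p=np.array(readout.current_tcp_pos());r=np.array(readout.current_ee_rot())
    c=vision.capture("wrist")
    T=np.eye(4);T[:3,:3]=Ro.from_rotvec(r).as_matrix();T[:3,3]=p
    W=np.linalg.inv(T@c["tool_from_camera"])
    c["R"]=W[:3,:3];c["t"]=W[:3,3];c["tcp"]=p;c["rv"]=r
    pickle.dump(c,open(name+".pkl","wb"))
    im=np.clip(c["pixels"][:,:,::-1].astype(float)*1.5,0,255).astype(np.uint8)
    cv2.imwrite(f"pics/{name}.png",im)
    return c
E
python3 - <<'E'
from h import *
from cell import arm,readout
for n,p,z,yaw in [("wtube",[.517,.207],.22,106.7),("wtube2",[.517,.207],.22,16.7),("wsock",[.49,-.20],.22,16.7),("wsock2",[.49,-.20],.22,106.7),("wtong",[.523,.002],.25,106.7),("wtong2",[.523,.002],.25,16.7)]:
    try: arm.movep(np.array(p+[z]),down(np.radians(yaw)))
    except Exception as e: print(n,e);continue
    cap(n); print(n,readout.current_tcp_pos(),readout.current_t())
E
python3 - <<'E'
import cv2,numpy as np
I=[cv2.imread(f"pics/{n}.png") for n in("wtube","wtube2","wsock","wsock2","wtong","wtong2")]
for i in range(3): cv2.imwrite(f"pics/pair{i}.png",cv2.resize(np.hstack(I[2*i:2*i+2]),(800,300)))
E
```

```text
wtube [0.51644239 0.20869425 0.21983387] 2.0
wtube2 [0.5169433  0.20717481 0.21998355] 3.35
wsock [ 0.49067689 -0.19863361  0.21982476] 4.9083
wsock2 [ 0.49008658 -0.19975654  0.21989659] 6.2083
wtong [ 5.22793405e-01 -1.20101162e-04  2.49865481e-01] 7.1
wtong2 [0.52296098 0.0014976  0.24997861] 8.475
```

View pics/pair0.png

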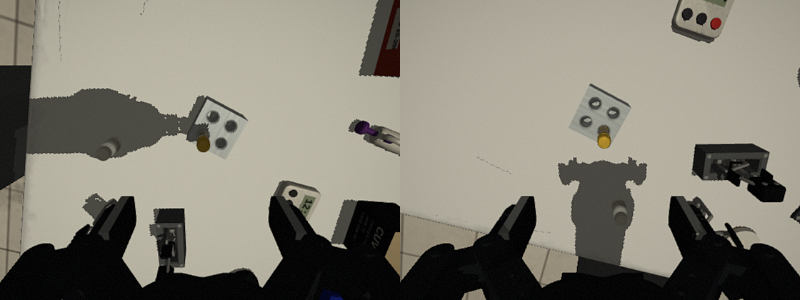

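View pics/pair1.png

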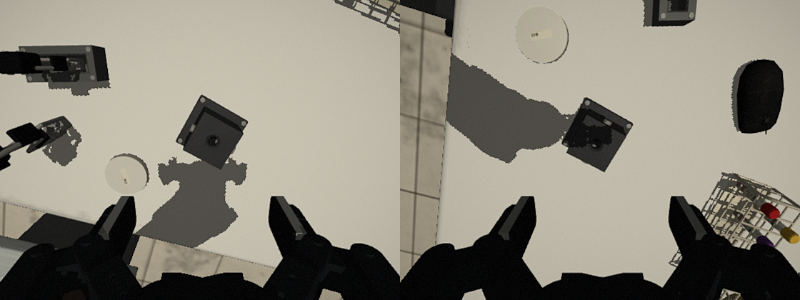

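View pics/pair2.png

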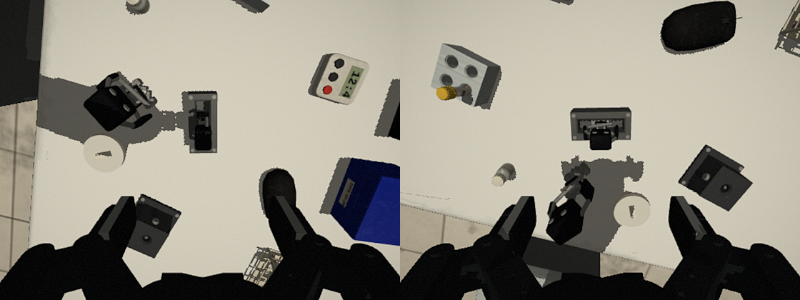

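View pics/wtong2.png

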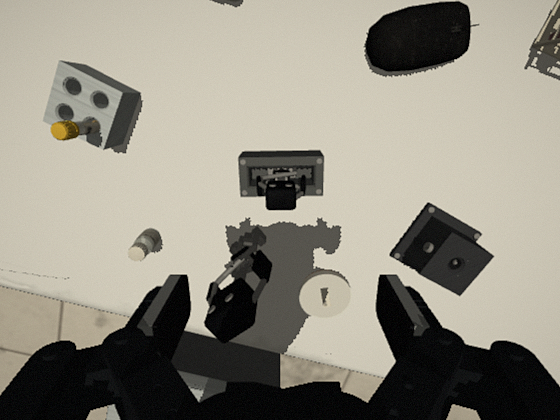

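```bash
python3 - <<'E'
from h import *
L={n:pickle.load(open(n+".pkl","rb")) for n in("top","scene","wtube","wtube2","wtong","wtong2","wsock","wsock2")}
g=(.517,.207,.089)
for n in L:
    c=L[n];hsv=cv2.cvtColor(c["pixels"],cv2.COLOR_RGB2HSV)
    m=cv2.inRange(hsv,(15,130,40),(35,255,255))
    k,lab,st,cen=cv2.connectedComponentsWithStats(m)
    u=proj(c,g)
    b=[i for i in range(1,k) if st[i,4]>8 and np.hypot(*(cen[i]-u))<15]
    for i in b: print(n,st[i,4],cen[i].round(1),w(c,*cen[i],z=.089).round(4))
def crop(c,p,r,k):
    u=proj(c,p).round().astype(int);x0,y0=max(u-r,0)
    im=c["pixels"][y0:y0+2*r,x0:x0+2*r,::-1].astype(float)*2.5
    print((x0,y0)); return cv2.resize(np.clip(im,0,255).astype(np.uint8),None,fx=k,fy=k,interpolation=cv2.INTER_CUBIC)
T=(.52,.003,.11)
S=(.49,-.2,.06)
cv2.imwrite("pics/ct.png",np.hstack([crop(L[n],T,24,8) for n in("wtong","wtong2")]))
cv2.imwrite("pics/ct2.png",np.hstack([crop(L[n],T,24,8) for n in("top","scene")]))
cv2.imwrite("pics/cs.png",np.hstack([crop(L[n],S,30,6) for n in("wsock","wsock2")]))
cv2.imwrite("pics/cs2.png",np.hstack([crop(L[n],S,30,6) for n in("top","wtong2")]))
E
```

```text
top 58 [184.9 222.5] [0.5187 0.2082 0.089 ]
scene 28 [184.1 186. ] [0.5217 0.2093 0.089 ]
wtube 307 [284.3 201.2] [0.5188 0.2082 0.089 ]
wtube2 336 [285.3 196.1] [0.5191 0.2079 0.089 ]
wtong2 418 [ 64.3 129.7] [0.5192 0.2084 0.089 ]Traceback (most recent call last):
  File "<stdin>", line 17, in <module>
  File "<stdin>", line 12, in crop
ValueError: The truth value of an array with more than one element is ambiguous. Use a.any() or a.all()
```

```bash
python3 - <<'E'
from h import *
L={n:pickle.load(open(n+".pkl","rb")) for n in("top","scene","wtube","wtube2","wtong","wtong2","wsock","wsock2")}
def crop(c,p,r,k):
    u=proj(c,p).round().astype(int);x0,y0=np.maximum(u-r,0)
    im=c["pixels"][y0:y0+2*r,x0:x0+2*r,::-1].astype(float)*2.5
    print((x0,y0)); return cv2.resize(np.clip(im,0,255).astype(np.uint8),None,fx=k,fy=k,interpolation=cv2.INTER_CUBIC)
T=(.52,.003,.11)
S=(.49,-.2,.06)
cv2.imwrite("pics/ct.png",np.hstack([crop(L[n],T,24,8) for n in("wtong","wtong2")]))
cv2.imwrite("pics/ct2.png",np.hstack([crop(L[n],T,24,8) for n in("top","scene")]))
cv2.imwrite("pics/cs.png",np.hstack([crop(L[n],S,30,6) for n in("wsock","wsock2")]))
cv2.imwrite("pics/cs2.png",np.hstack([crop(L[n],S,30,6) for n in("top","wtong2")]))
E
```

```text
(np.int64(256), np.int64(169))
(np.int64(258), np.int64(174))
(np.int64(264), np.int64(197))
(np.int64(255), np.int64(190))
(np.int64(256), np.int64(161))
(np.int64(252), np.int64(161))
(np.int64(358), np.int64(210))
(np.int64(417), np.int64(229))
```

View pics/ct.png

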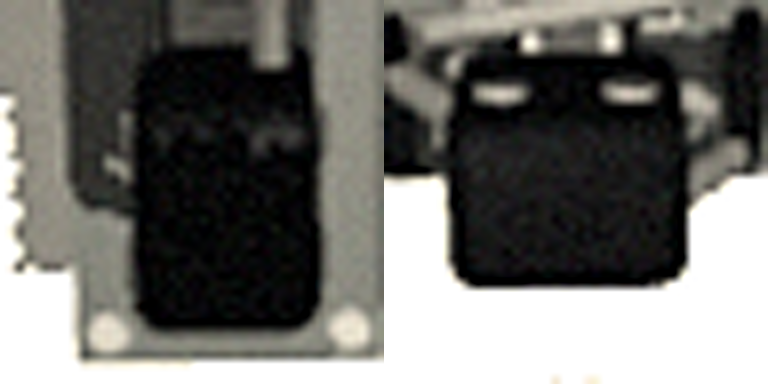

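View pics/ct2.png

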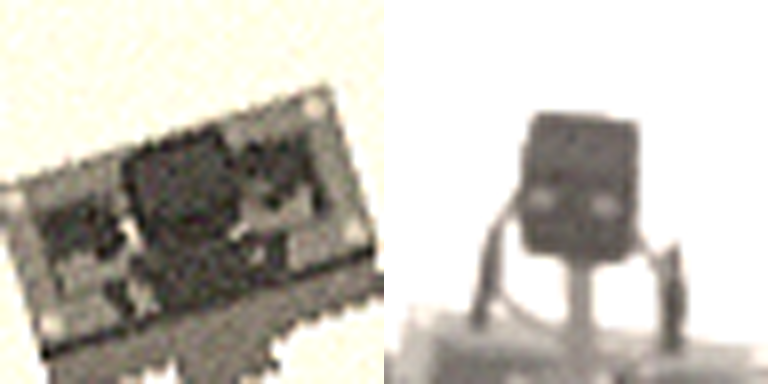

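View pics/cs.png

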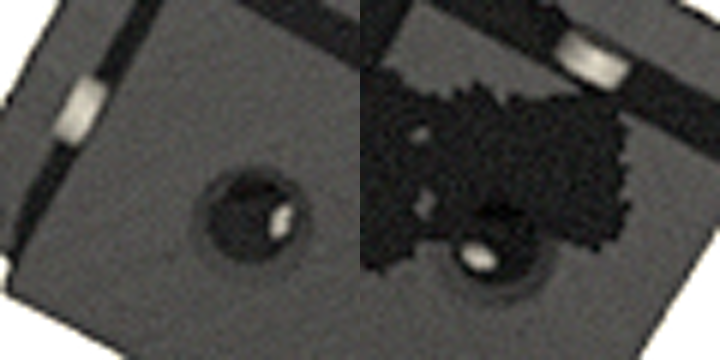

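View pics/cs2.png

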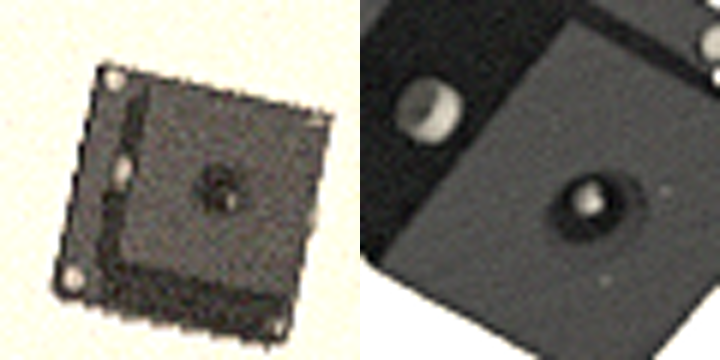

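```bash
python3 - <<'E'
from h import *
L={n:pickle.load(open(n+".pkl","rb")) for n in("top","scene","wtube","wtube2","wtong","wtong2","wsock","wsock2")}
for n,u in [("wsock",(298,196.3)),("wsock2",(274.6,202.3)),("wtong2",(456,263)),("top",(394.2,240.8))]:
    print(n,w(L[n],*u,z=.06).round(4))
a=np.radians(16.7);ex=np.array([np.cos(a),np.sin(a)]);ey=np.array([-ex[1],ex[0]])
def loc(p): return np.round([p[:2]@ex,p[:2]@ey],4)
c=L["wtong2"]
print("top -x edge",loc(w(c,281,209,z=.126)),"low +x",loc(w(c,281,180.4,z=.094)))
for u in (258+66/8,258+304/8): print(" y edges",loc(w(c,u,200,z=.126)))
c=L["wtong"]
print("top -y edge",loc(w(c,284,209.5,z=.126)),"low +y",loc(w(c,284,174.5,z=.094)))
for u in (256+138/8,256+318/8): print(" x edges",loc(w(c,u,200,z=.126)))
# direction of stand long edge, stand corner screws in wtong2
for n,pts in [("wtong2",[(243,164),(319,161),(241,191),(321,191)])]:
    P=[w(L[n],*p,z=.042) for p in pts]; print([p.round(4) for p in P],np.degrees(np.arctan2(*(P[1]-P[0])[:2])),np.degrees(np.arctan2(*(P[3]-P[2])[:2])))
    M=np.mean(P,0);print("stand ctr",M,loc(M))
# top view head
print(loc(w(L["top"],264+185/8,197+180/8,z=.126)))
print("nominal tcp",loc(np.array([.523,.0015])),"tube",loc(np.array([.519,.208])))
E
```

```text
wsock [ 0.4879 -0.2125  0.06  ]
wsock2 [ 0.4866 -0.213   0.06  ]
wtong2 [ 0.4878 -0.2122  0.06  ]
top [ 0.4876 -0.2117  0.06  ]
top -x edge [ 0.4941 -0.1453] low +x [ 0.5113 -0.1452]
 y edges [ 0.5022 -0.1328]
 y edges [ 0.5022 -0.1581]
top -y edge [ 0.5027 -0.1564] low +y [ 0.5028 -0.1332]
 x edges [ 0.4936 -0.1478]
 x edges [ 0.5127 -0.1479]
[array([0.5245, 0.0489, 0.042 ]), array([ 0.5511, -0.0286,  0.042 ]), array([0.4946, 0.0435, 0.042 ]), array([ 0.52  , -0.0415,  0.042 ])] 161.06327148611152 163.34228102026532
stand ctr [0.52254564 0.00557844 0.042     ] [ 0.5021 -0.1448]
[ 0.5012 -0.146 ]
nominal tcp [ 0.5014 -0.1489] tube [0.5569 0.0501]
```

```bash
python3 - <<'E'
from h import *
c=pickle.load(open("wtong2.pkl","rb"))
im=c["pixels"][140:220,225:340,::-1].astype(float)*2.5
cv2.imwrite("pics/st.png",cv2.resize(np.clip(im,0,255).astype(np.uint8),None,fx=6.9,fy=6.9,interpolation=cv2.INTER_CUBIC))
E
```

```text
(no output)
```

View pics/st.png

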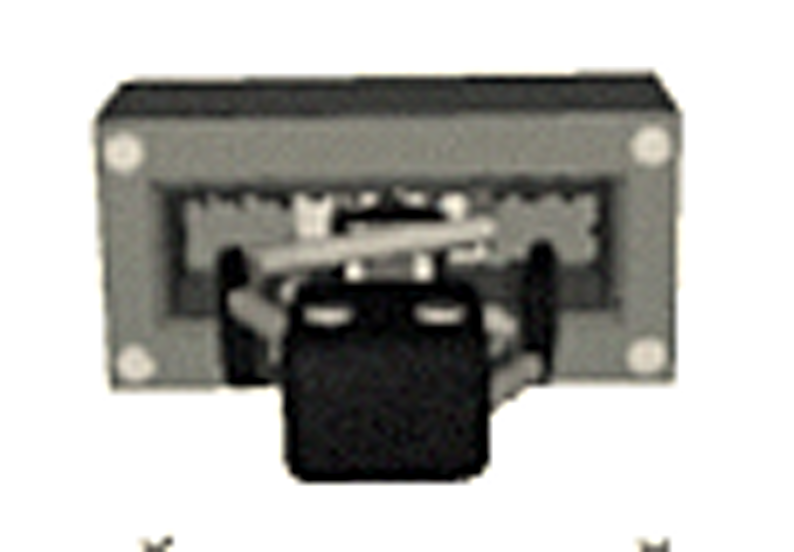

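```bash
python3 - <<'E'
from h import *
c=pickle.load(open("wtong2.pkl","rb"))
S=[w(c,224.6+x/6.9,139.6+y/6.9,z=.042) for x,y in [(124,150),(650,145),(135,362),(648,355)]]
d=(S[0]-S[1])+(S[2]-S[3]); print("stand yaw",np.degrees(np.arctan2(-d[0],d[1])),np.mean(S,0))
# head bottom edge
H=[w(c,224.6+x/6.9,139.6+y/6.9,z=.126) for x,y in [(300,480),(475,481)]]
d=H[0]-H[1]; print("head yaw",np.degrees(np.arctan2(-d[0],d[1])))
t=pickle.load(open("top.pkl","rb"))
S=[w(t,263.6+x/8,196.6+y/8,z=.042) for x,y in [(15,205),(315,107),(50,325),(355,230)]]
d=(S[0]-S[1])+(S[2]-S[3]); print("stand yaw top",np.degrees(np.arctan2(-d[0],d[1])),np.mean(S,0))
a=np.radians(16.7);ex=np.array([np.cos(a),np.sin(a)]);ey=np.array([-ex[1],ex[0]])
print(ex*.503-ey*.1453)
E
```

```text
stand yaw 17.337889697988675 [0.52304047 0.00569166 0.042     ]
head yaw 16.31208390482641
stand yaw top 18.184221807410967 [0.52274678 0.005895   0.042     ]
[0.5235382  0.00537073]
```

```bash
python3 - <<'E'
from h import *
from cell import arm,jaws,readout
r=down(np.radians(17.3))
arm.movep([.5235,.0055,.19],r)
print(arm.movel([.5235,.0055,.059],rate=.08,max_force=8),readout.current_tcp_pos(),readout.current_wrist_force())
jaws.clamp(22)
print(readout.current_gripper_width(),readout.current_wrist_force(),readout.current_tcp_pos(),readout.current_t())
arm.sleep(.3);c=cap("g1")
print(readout.current_gripper_width(),readout.current_wrist_force())
E
```

```text
False [0.52381938 0.0055476  0.05940923] [ 0.14543666 -0.74930833  0.35087759]
0.43963454200403457 [-0.2831421  -0.09779175 -1.64325358] [0.52339936 0.00554531 0.05893535] 11.1167
0.4399511611714336 [-0.5286493  -0.83561666 -0.5660793 ]
```

View pics/g1.png

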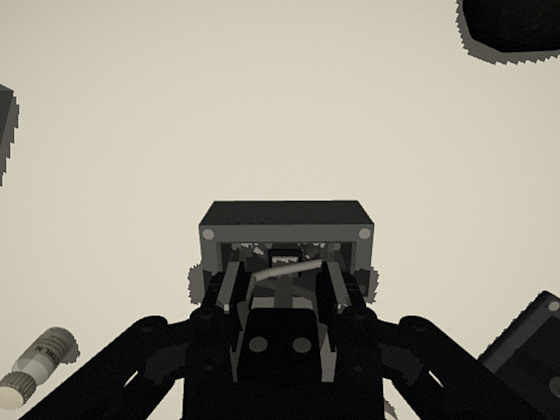

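```bash
python3 - <<'E'
from h import *
from cell import arm,jaws,readout,vision
r=down(np.radians(17.3))
arm.movel([.5235,.0055,.20],rate=.08)
arm.movep([.519,.2081,.20],r)
arm.sleep(.2)
print(readout.current_gripper_width(),readout.current_tcp_pos(),readout.current_wrist_force(),readout.current_t())
cap("g2")
for n in("scene","top"):
    c=vision.capture(n);pickle.dump(c,open(n+"2.pkl","wb"))
    u=proj(c,(.519,.208,.13)).astype(int)
    im=c["pixels"][max(u[1]-55,0):u[1]+55,max(0,u[0]-50):u[0]+50,::-1].astype(float)*2
    print(max(u[1]-55,0),max(0,u[0]-50))
    cv2.imwrite(f"pics/{n}2.png",cv2.resize(np.clip(im,0,255).astype(np.uint8),None,fx=5,fy=5,interpolation=cv2.INTER_CUBIC))
E
```

```text
0.43758382600447127 [0.5194461  0.20639387 0.20021478] [ 0.49767389 -0.87677333 -1.27156357] 14.4
115 130
165 130
```

View pics/g2.png

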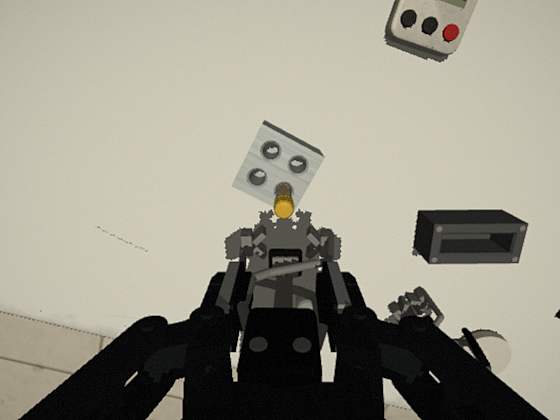

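View pics/scene2.png

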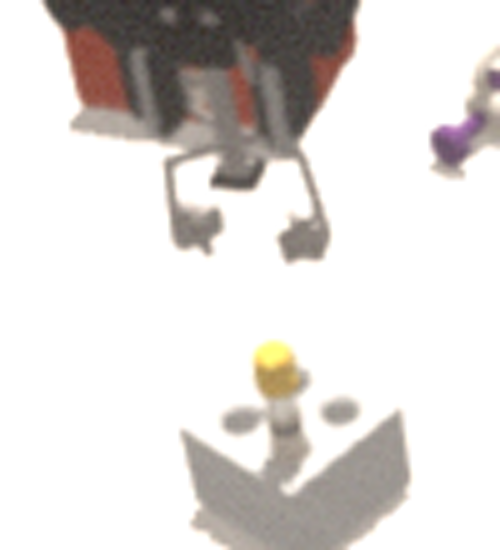

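View pics/top2.png

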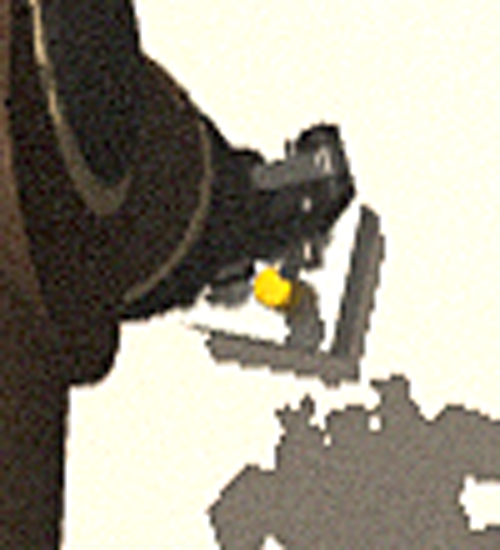

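```bash
python3 - <<'E'
from h import *
c=pickle.load(open("scene2.pkl","rb"));t=np.array([.5194,.2064,.2002]);a=np.radians(17.3)
ex=np.array([np.cos(a),np.sin(a),0]);ey=np.array([-ex[1],ex[0],0])
def q(p): return ((proj(c,p)-[130,115]+.4)*5).round(0)
print("stop c",q(t-[0,0,.019]),[q(t-[0,0,.019]+sx*.008*ex+sy*.009*ey) for sx in(-1,1) for sy in(-1,1)])
print("per mm x",q(t-[0,0,.019]+ex*.005)-q(t-[0,0,.019]),"per5 y",q(t-[0,0,.019]+ey*.005)-q(t-[0,0,.019]),"z",q(t-[0,0,.014])-q(t-[0,0,.019]))
print("jaw bottom mid",q(t-[0,0,.053]),"jaw",[q(t-[0,0,.046]+s*.02*ey) for s in(-1,1)])
print("cap centre",q((.519,.2081,.089)), "cap top",q((.519,.2081,.098)))
E
```

```text
stop c [239. 174.] [array([256., 191.]), array([208., 185.]), array([270., 163.]), array([222., 158.])]
per mm x [ 4. -9.] per5 y [-13.  -1.] z [ -2. -11.]
jaw bottom mid [253. 247.] jaw [array([303., 238.]), array([198., 227.])]
cap centre [271. 362.] cap top [268. 345.]
```

```bash
python3 - <<'E'
from h import *
P=np.array([.519,.2081,0]);th=np.linspace(0,2*np.pi,60)
out=[]
for n in("scene2","scene","g2","wtube2","wtube","top"):
    c=pickle.load(open(n+".pkl","rb"));u=proj(c,P+[0,0,.089]).astype(int);k=14;r=14
    x0,y0=u-r
    im=np.clip(c["pixels"][y0:y0+2*r,x0:x0+2*r,::-1].astype(float)*(1.6),0,255).astype(np.uint8)
    im=cv2.resize(im,None,fx=k,fy=k,interpolation=cv2.INTER_NEAREST)
    for z,col in((.080,(255,0,0)),(.098,(0,0,255))):
        pts=np.array([(proj(c,P+[.0085*np.cos(a),.0085*np.sin(a),z])-[x0,y0]+.5)*k for a in th]).astype(np.int32)
        cv2.polylines(im,[pts],True,col,1)
    out.append(cv2.resize(im,(266,266)))
cv2.imwrite("pics/capov.png",np.vstack([np.hstack(out[:3]),np.hstack(out[3:])]))
E
```

```text
(no output)
```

View pics/capov.png

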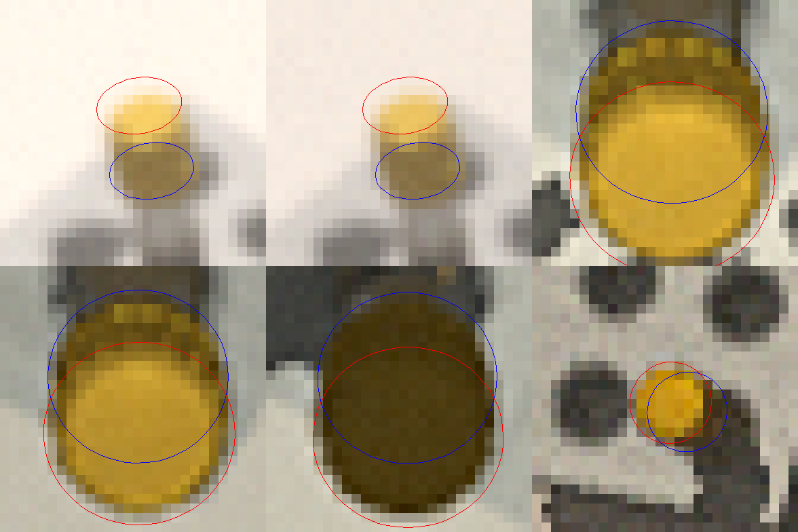

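```bash
python3 - <<'E'
from h import *
from cell import arm,jaws,readout,vision
print(readout.current_tcp_pos())
arm.movel([.519,.2082,.175],rate=.05); arm.sleep(.4)
p=readout.current_tcp_pos();print(p,readout.current_wrist_force())
s=arm.movel([.519,.2082,.130],rate=.04,max_force=4); arm.sleep(.2)
print(s,readout.current_tcp_pos(),readout.current_wrist_force(),readout.current_t())
c=vision.capture("scene");im=c["pixels"][115:225,130:230,::-1].astype(float)*2
cv2.imwrite(f"pics/scene3.png",cv2.resize(np.clip(im,0,255).astype(np.uint8),None,fx=5,fy=5,interpolation=cv2.INTER_CUBIC))
cap("g3")
E
```

```text
[0.51926372 0.20720033 0.20012975]
[0.51904388 0.20828133 0.17514632] [-0.62230376 -0.56193155 -0.9799701 ]
False [0.51908164 0.20829006 0.13018346] [-0.57307534 -0.00559373  0.28837821] 17.075
```

View pics/scene3.png

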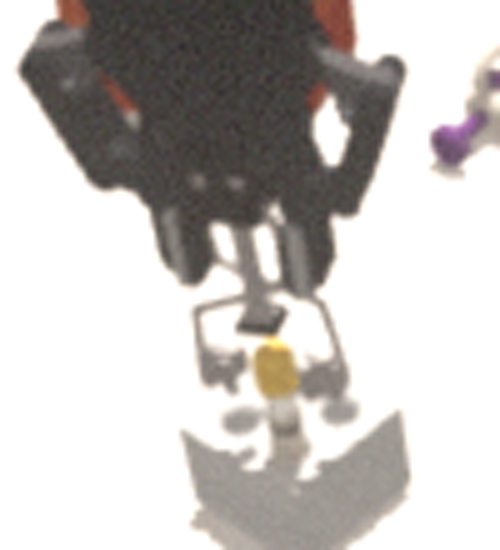

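View pics/g3.png

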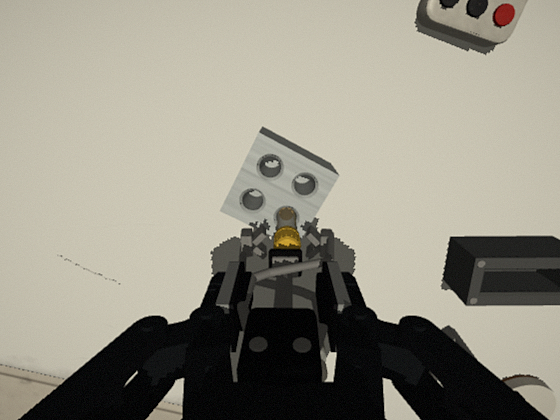

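```bash
python3 - <<'E'
from h import *
from cell import arm,jaws,readout,vision
s=arm.movel([.519,.2082,.1115],rate=.015,max_force=4)
p=readout.current_tcp_pos();print(s,p,readout.current_wrist_force())
arm.sleep(.3);print(readout.current_tcp_pos(),readout.current_wrist_force(),readout.current_t())
c=vision.capture("scene");pickle.dump(c,open("scene4.pkl","wb"));im=c["pixels"][115:225,130:230,::-1].astype(float)*2
cv2.imwrite(f"pics/scene4.png",cv2.resize(np.clip(im,0,255).astype(np.uint8),None,fx=5,fy=5,interpolation=cv2.INTER_CUBIC))
E
```

```text
True [0.51897094 0.20828844 0.11587457] [ 0.25012237 -0.49485022  4.25641574]
[0.5186038  0.20814868 0.11571463] [0.27181131 0.56948101 4.0816377 ] 18.3583
```

View pics/scene4.png

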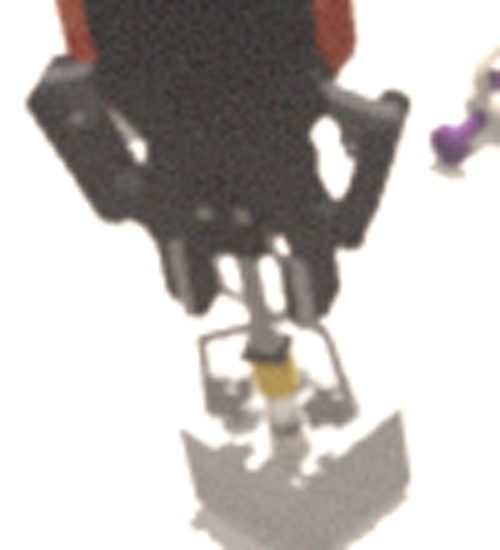

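```bash
python3 - <<'E'
from h import *
from cell import arm,jaws,readout,vision
jaws.release()
print(readout.current_wrist_force(),readout.current_tcp_pos(),readout.current_gripper_width(),readout.current_t())
p=np.array(readout.current_tcp_pos())
s=arm.movel([p[0],p[1],.23],rate=.10,max_force=8)
print(s,readout.current_tcp_pos(),readout.current_t())
cap("g5")
c=vision.capture("scene");pickle.dump(c,open("scene5.pkl","wb"));im=c["pixels"][115:225,130:230,::-1].astype(float)*2
cv2.imwrite(f"pics/scene5.png",cv2.resize(np.clip(im,0,255).astype(np.uint8),None,fx=5,fy=5,interpolation=cv2.INTER_CUBIC))
E
```

```text
[ 0.2453027   0.4755783  -0.58152751] [0.51832803 0.20805568 0.11540835] 0.9984869066515958 18.9417
False [0.51795233 0.20796228 0.22937133] 20.2333
```

View pics/scene5.png

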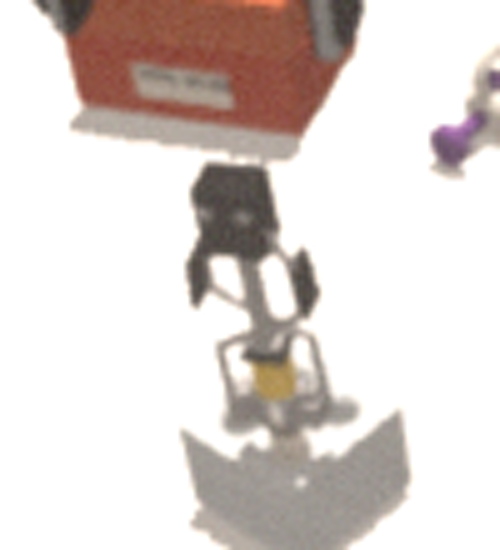

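View pics/g5.png

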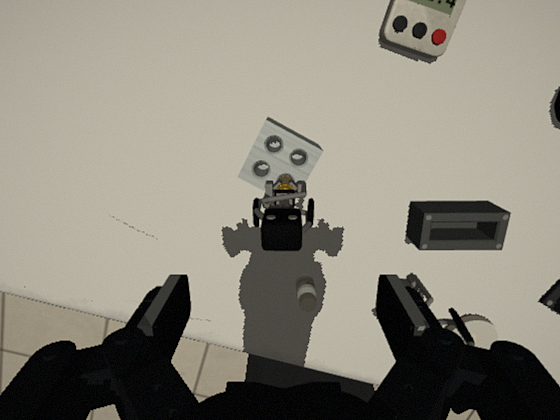

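```bash
python3 - <<'E'
from h import *
a=np.radians(17.3);ex=np.array([np.cos(a),np.sin(a)]);ey=np.array([-ex[1],ex[0]])
c=pickle.load(open("g5.pkl","rb"))
im=np.clip(c["pixels"][165:265,225:345,::-1].astype(float)*3,0,255).astype(np.uint8)
cv2.imwrite("pics/g5z.png",cv2.resize(im,None,fx=6,fy=6,interpolation=cv2.INTER_CUBIC))
# depth-based points on head
zm=c["z_map"]
ys,xs=np.mgrid[165:265,225:345]
P=np.array([w(c,u,v) for u,v in zip(xs.ravel(),ys.ravel())])
m=P[:,2]>.172;Q=P[m];print(m.sum(),Q[:,2].max(),np.percentile(Q[:,2],[10,50,90]))
L=np.c_[Q[:,:2]@ex,Q[:,:2]@ey]; print(L.min(0),L.max(0),(np.percentile(L,2,axis=0)+np.percentile(L,98,axis=0))/2)
t=np.array(c["tcp"]);print("tcp loc",t[:2]@ex,t[:2]@ey,"tube loc",np.array([.519,.2082])@ex,np.array([.519,.2082])@ey)
s=pickle.load(open("scene5.pkl","rb"))
ys,xs=np.mgrid[140:200,160:200];P=np.array([w(s,u,v) for u,v in zip(xs.ravel(),ys.ravel())])
Q=P[(P[:,2]>.155)&(P[:,2]<.20)&(P[:,0]<.56)];L=np.c_[Q[:,:2]@ex,Q[:,:2]@ey];print(len(Q),L.min(0),L.max(0),Q[:,2].max())
E
```

```text
1434 0.3724832127633029 [0.17769375 0.18328019 0.1845067 ]
[0.54790366 0.0348194 ] [0.64200654 0.06093476] [0.59548376 0.04778475]
tcp loc 0.5563633370141011 0.04452822389162481 tube loc 0.557434303724947 0.044443638810111485
295 [0.5404887  0.02716296] [0.56212276 0.05662956] 0.18543638917962058
```

View pics/g5z.png

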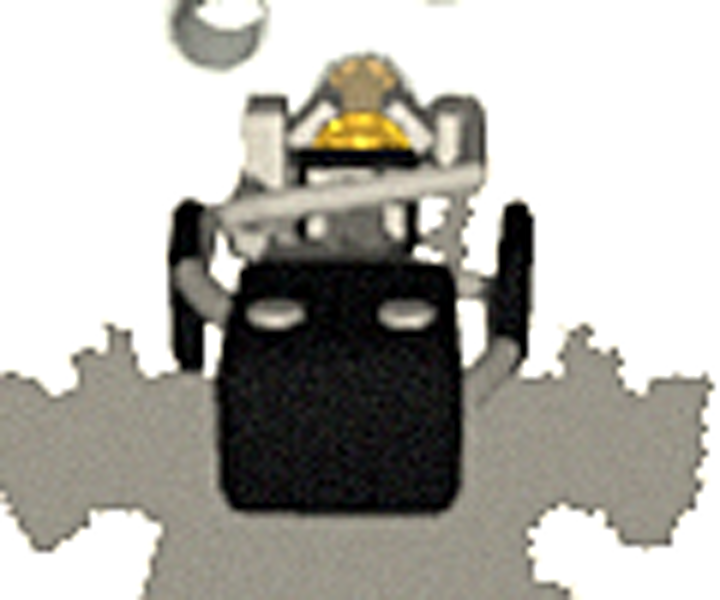

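```bash
python3 - <<'E'
from h import *
a=np.radians(17.3);ex=np.array([np.cos(a),np.sin(a)]);ey=np.array([-ex[1],ex[0]])
c=pickle.load(open("g5.pkl","rb"))
zs=np.array([w(c,u,v)[2] for u in range(270,295) for v in range(228,245)]);print(np.median(zs))
for z in(.182,.184):
  p=w(c,281.4,249.9,z=z)[:2];print("-x edge",p@ex,p@ey, "ctr x",p@ex+.010)
p=w(c,281.4,208.3,z=.151)[:2];print("low +x",p@ex-.01)
for x in (220,462):
  p=w(c,224.6+x/6,240,z=.183)[:2];print(p@ey)
h=[w(c,224.6+x/6,164.6+y/6,z=.183)[:2] for x,y in((250,513),(435,513))];d=h[0]-h[1];print("yaw",np.degrees(np.arctan2(-d[0],d[1])))
E
```

```text
0.18380211427313448
-x edge 0.5478772241825431 0.04750036197209912 ctr x 0.5578772241825432
-x edge 0.5488655455960968 0.04749006953357202 ctr x 0.5588655455960968
low +x 0.5553441948119263
0.060167982553905035
0.03474729724041273
yaw 17.24157741142419
```

```bash
python3 - <<'E'
from h import *
from cell import arm,jaws,readout,vision
a=np.radians(17.3);ex=np.array([np.cos(a),np.sin(a)]);ey=np.array([-ex[1],ex[0]])
g=ex*.5575+ey*.0465; print(g)
r=down(np.radians(107.3))
arm.movep([*g,.24],r)
arm.movel([*g,.235],rate=.05); arm.sleep(.2)
print(readout.current_tcp_pos())
s=arm.movel([*g,.151],rate=.08,max_force=6)
print(s,readout.current_tcp_pos(),readout.current_wrist_force())
jaws.clamp(50);arm.sleep(.3)
print(readout.current_gripper_width(),readout.current_wrist_force(),readout.current_tcp_pos(),readout.current_t())
cap("g6")
c=vision.capture("scene");pickle.dump(c,open("scene6.pkl","wb"));im=c["pixels"][115:225,130:230,::-1].astype(float)*2
cv2.imwrite(f"pics/scene6.png",cv2.resize(np.clip(im,0,255).astype(np.uint8),None,fx=5,fy=5,interpolation=cv2.INTER_CUBIC))
E
```

```text
[0.51845121 0.21018287]
[0.51847467 0.21019883 0.23500952]
False [0.51881714 0.2103245  0.15152499] [0.35422044 0.44833126 0.13730326]
0.22308407864050364 [-1.60199881 -0.89834454  4.48257723] [0.51847667 0.21020999 0.15112033] 24.175
```

View pics/scene6.png

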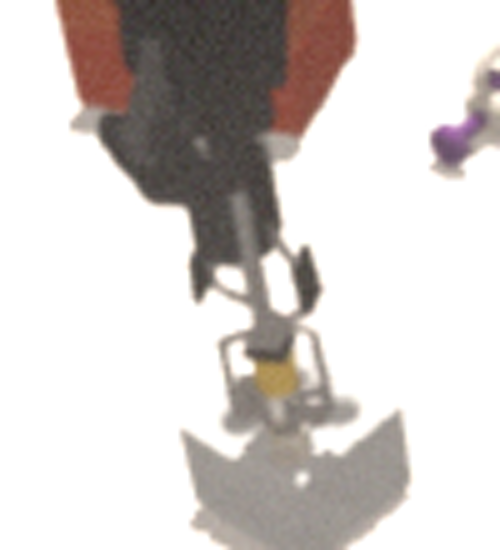

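View pics/g6.png

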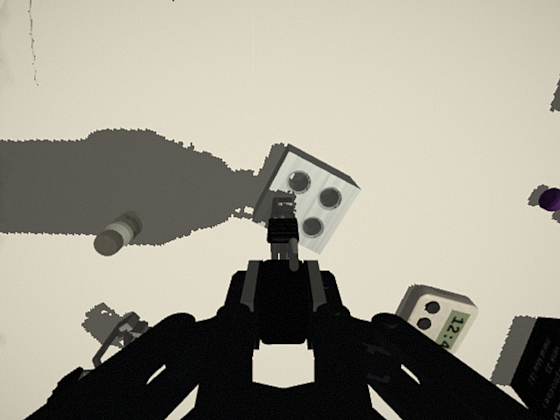

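```bash
python3 - <<'E'
from h import *
from cell import arm,jaws,readout,vision
p=np.array(readout.current_tcp_pos())
s=arm.movel([p[0],p[1],.26],rate=.06,max_force=12)
print(s,readout.current_tcp_pos(),readout.current_wrist_force())
r=down(np.radians(107.3))
arm.movep([.4877,-.2124,.26],r)
arm.movel([.4877,-.2124,.255],rate=.05);arm.sleep(.3)
print(readout.current_tcp_pos(),readout.current_wrist_force(),readout.current_t())
cap("g7")
for n in("scene","top"):
    c=vision.capture(n);pickle.dump(c,open(n+"7.pkl","wb"))
    u=proj(c,(.4877,-.2124,.13)).astype(int);x0,y0=np.maximum(u-[60,65],0);print(x0,y0)
    im=c["pixels"][y0:y0+130,x0:x0+120,::-1].astype(float)*2
    cv2.imwrite(f"pics/{n}7.png",cv2.resize(np.clip(im,0,255).astype(np.uint8),None,fx=4.5,fy=4.5,interpolation=cv2.INTER_CUBIC))
E
```

```text
False [0.51833907 0.21016782 0.25969125] [ 0.17344375  1.0187123  -1.08812041]
[ 0.48774447 -0.21237495  0.25504113] [-0.3715053  -0.98401753 -0.30212483] 28.3583
333 198
341 173
```

View pics/scene7.png

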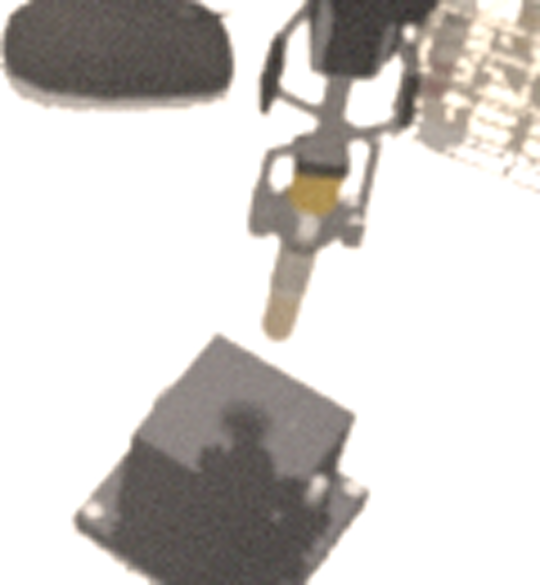

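View pics/g7.png

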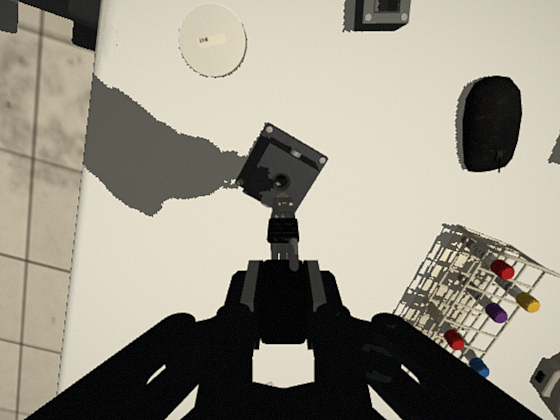

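View pics/top7.png

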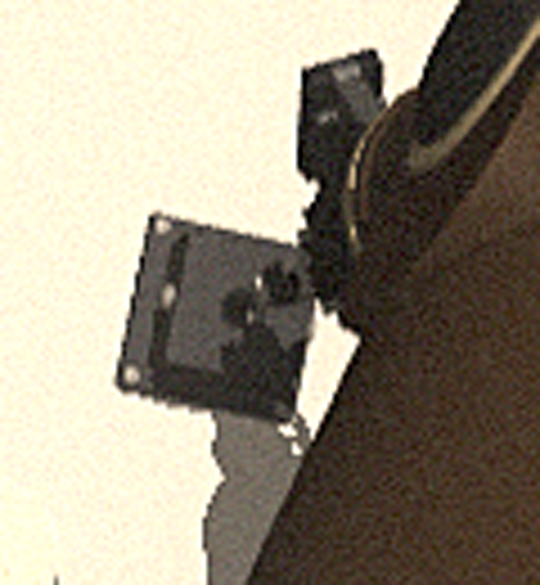

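```bash
python3 - <<'E'
from h import *
c=pickle.load(open("scene7.pkl","rb"));g=pickle.load(open("g7.pkl","rb"));t=pickle.load(open("top7.pkl","rb"))
X=np.array([.4877,-.2124,0])
def q(p): return ((proj(c,p)-[333,198]+.4)*4.5).round(0)
for z in(.112,.130,.184,.193,.202,.255): print(z,q(X+[0,0,z]),proj(g,X+[0,0,z]).round(1),((proj(t,X+[0,0,z])-[341,173]+.4)*4.5).round(0))
a=np.radians(17.3);ex=np.array([np.cos(a),np.sin(a),0]);ey=np.array([-ex[1],ex[0],0])
o=X+[0,0,.112]
print("per 5mm ex",q(o+ex*.005)-q(o),"ey",q(o+ey*.005)-q(o),"z",q(o+[0,0,.005])-q(o))
im=np.clip(g["pixels"][160:270,220:350,::-1].astype(float)*3,0,255).astype(np.uint8)
cv2.imwrite("pics/g7z.png",cv2.resize(im,None,fx=6,fy=5.4,interpolation=cv2.INTER_CUBIC))
E
```

```text
0.112 [263. 327.] [281.8 195.7] [266. 298.]
0.13 [272. 295.] [281.8 201.8] [274. 295.]
0.184 [300. 192.] [281.5 225.4] [302. 284.]
0.193 [305. 174.] [281.5 230.4] [306. 282.]
0.202 [310. 155.] [281.4 235.7] [311. 280.]
0.255 [341.  39.] [281.  278.8] [342. 268.]
per 5mm ex [  0. -12.] ey [-14.  -2.] z [ 3. -9.]
```

View pics/g7z.png

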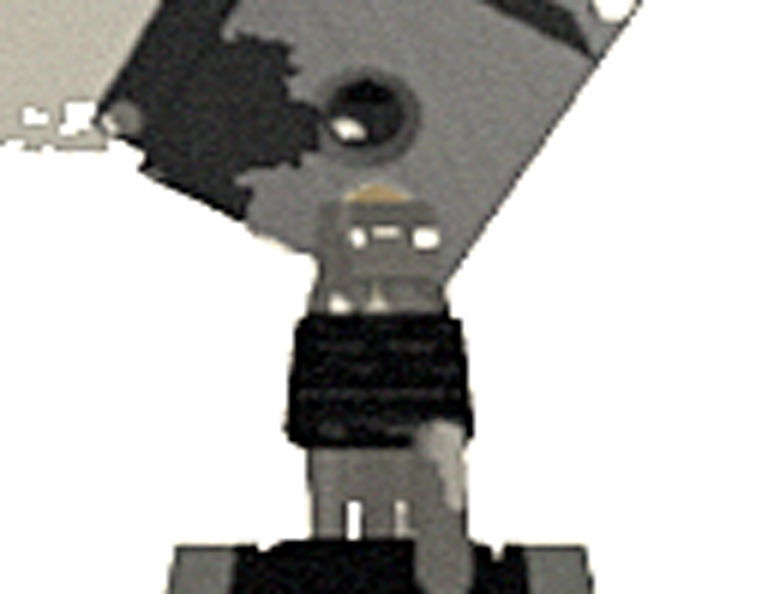

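```bash
cat >> h.py <<'E'
A=np.radians(17.3);EX=np.array([np.cos(A),np.sin(A),0]);EY=np.array([-EX[1],EX[0],0])
RT=(Ro.from_rotvec(EX*np.radians(1.7))*Ro.from_rotvec(down(np.radians(107.3)))).as_rotvec()
M=np.array([.4877,-.2124,0])
E
python3 - <<'E'
from h import *
from cell import arm,jaws,readout,vision
g=pickle.load(open("g7.pkl","rb"));print("mouth pred",proj(g,M+[0,0,.06]))
X=M-EX*.001
arm.movel([X[0],X[1],.225],RT,rate=.05);arm.sleep(.3)
print(readout.current_tcp_pos(),readout.current_t())
c=cap("g8");print("mouth pred",proj(c,M+[0,0,.06]))
im=np.clip(c["pixels"][160:270,220:350,::-1].astype(float)*3,0,255).astype(np.uint8)
cv2.imwrite("pics/g8z.png",cv2.resize(im,None,fx=6,fy=5.4,interpolation=cv2.INTER_CUBIC))
for n in("scene","top"):
    c=vision.capture(n);pickle.dump(c,open(n+"8.pkl","wb"))
    x0,y0=(333,198) if n=="scene" else (341,173)
    k=5 if n=="scene" else 4.5
    im=c["pixels"][y0:y0+120,x0:x0+120,::-1].astype(float)*2.5
    cv2.imwrite(f"pics/{n}8.png",cv2.resize(np.clip(im,0,255).astype(np.uint8),None,fx=k,fy=k,interpolation=cv2.INTER_CUBIC))
    print(n,[((proj(c,X+[0,0,z])-[x0,y0]+.4)*k).round(0).tolist() for z in(.06,.082,.1,.154,.172)])
E
```

```text
mouth pred [281.94702473 181.5231861 ]
[ 0.48688797 -0.21263346  0.22523399] 29.5583
mouth pred [282.72047778 194.01783093]
scene [[267.0, 461.0], [277.0, 422.0], [286.0, 388.0], [316.0, 281.0], [326.0, 242.0]]
top [[243.0, 309.0], [253.0, 305.0], [261.0, 302.0], [287.0, 292.0], [296.0, 289.0]]
```

View pics/g8z.png

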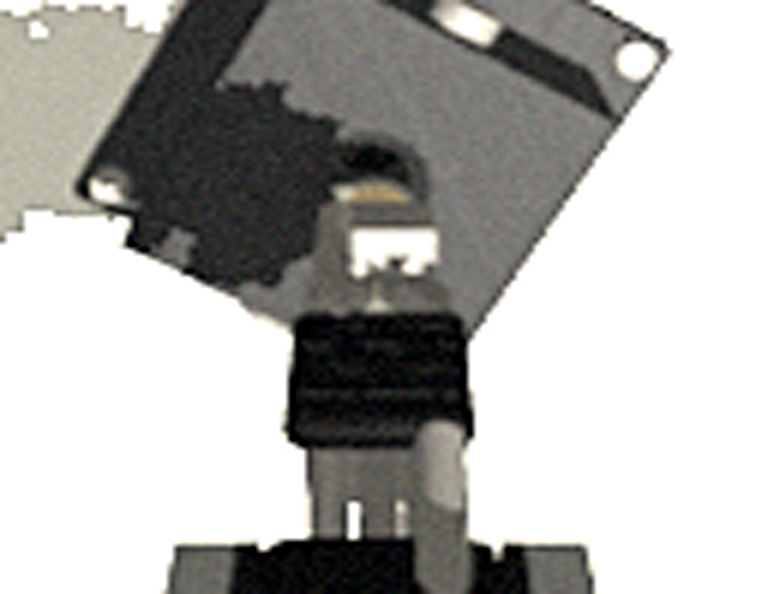

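View pics/scene8.png

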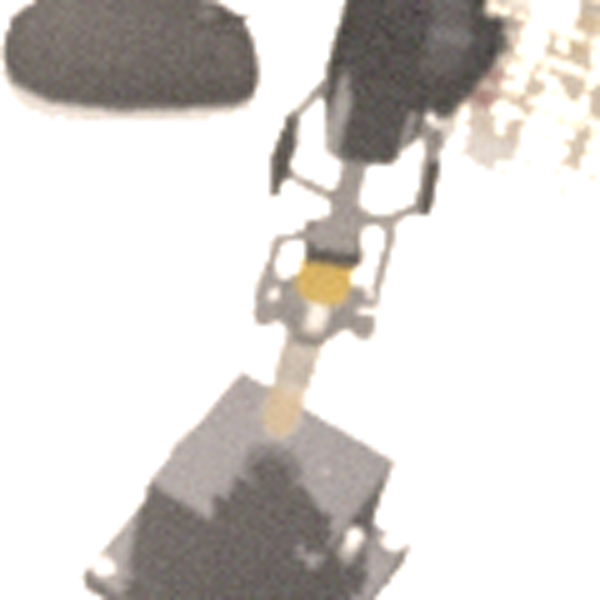

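View pics/top8.png

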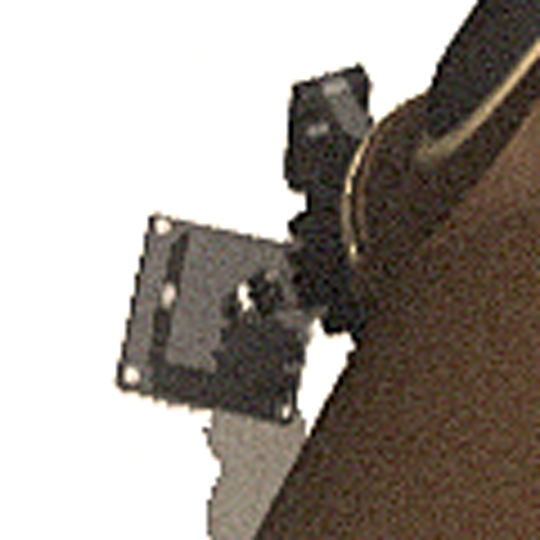

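```bash
python3 - <<'E'
from h import *
from cell import arm,jaws,readout,vision
X=M-EX*.001
s=arm.movel([X[0],X[1],.193],RT,rate=.03,max_force=4)
print(s,readout.current_tcp_pos(),readout.current_wrist_force())
arm.sleep(.2);print(readout.current_wrist_force(),readout.current_ft_torque(),readout.current_t())
c=vision.capture("scene");im=c["pixels"][198:318,333:453,::-1].astype(float)*2.5
cv2.imwrite(f"pics/scene9.png",cv2.resize(np.clip(im,0,255).astype(np.uint8),None,fx=5,fy=5,interpolation=cv2.INTER_CUBIC))
E
```

```text
False [ 0.48671109 -0.21268665  0.19305502] [-0.08888528 -0.32571091 -2.4086571 ]
[ 0.07913123 -1.01921998 -1.78010198] [-0.33251115  0.17737065  0.04188212] 31.125
```

View pics/scene9.png

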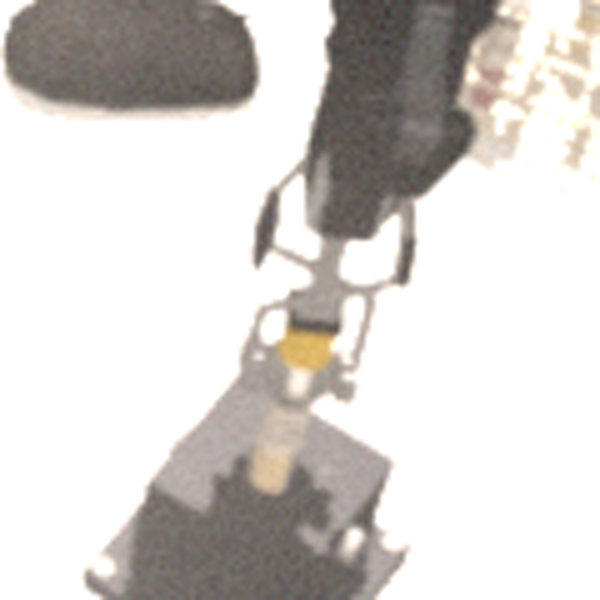

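```bash
python3 - <<'E'
from h import *
from cell import arm,jaws,readout,vision
X=M-EX*.001
z=.193
while z>.152:
    z-=.003
    s=arm.movel([X[0],X[1],z],RT,rate=.02,max_force=9)
    f=np.array(readout.current_wrist_force())
    print(round(z,4),s,np.round(readout.current_tcp_pos(),4),f.round(1),round(readout.current_t(),2))
    if s or f[2]>8: break
E
```

```text
0.19 False [ 0.4869 -0.2128  0.19  ] [-0.2 -0.7 -0.2] 31.48
0.187 False [ 0.4867 -0.2125  0.1868] [ 0.2 -1.1 -0.4] 31.77
0.184 False [ 0.4865 -0.2124  0.1835] [ 0.6  0.  -2.3] 32.08
0.181 False [ 0.4864 -0.2125  0.1805] [ 1.  -0.6 -2.7] 32.38
0.178 False [ 0.4865 -0.2127  0.1777] [-0.3 -0.6 -4.6] 32.67
0.175 False [ 0.4866 -0.2126  0.1747] [-0.5 -0.7 -3.4] 32.98
0.172 False [ 0.4866 -0.2126  0.1717] [-0.4 -0.5 -2.8] 33.27
0.169 False [ 0.4866 -0.2126  0.1687] [-0.4 -1.3 -3.3] 33.58
0.166 False [ 0.4868 -0.2128  0.1661] [-0.6 -0.7  1.3] 33.88
0.163 True [ 0.4868 -0.2132  0.1643] [-1.2 -0.5  6. ] 34.08
```

```bash
python3 - <<'E'
from h import *
from cell import arm,jaws,readout,vision
for i in range(3):
    arm.sleep(.15);print(np.round(readout.current_wrist_force(),1),np.round(readout.current_tcp_pos(),4))
c=vision.capture("scene");pickle.dump(c,open("scene10.pkl","wb"));im=c["pixels"][198:318,333:453,::-1].astype(float)*2.5
cv2.imwrite(f"pics/scene10.png",cv2.resize(np.clip(im,0,255).astype(np.uint8),None,fx=5,fy=5,interpolation=cv2.INTER_CUBIC))
cap("g10")
E
```

```text
[-1.3 -0.6  5.2] [ 0.4868 -0.2132  0.1644]
[-1.3  0.3  5. ] [ 0.4869 -0.2132  0.1644]
[-1.8 -0.3  5.6] [ 0.4868 -0.2132  0.1644]
```

View pics/scene10.png

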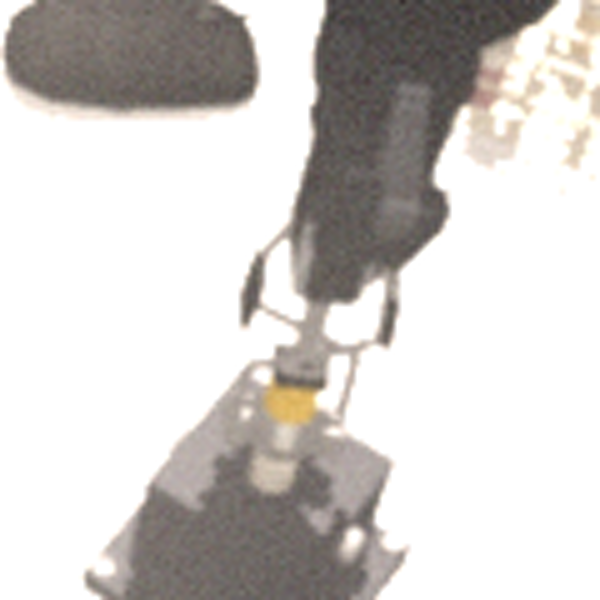

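View pics/g10.png

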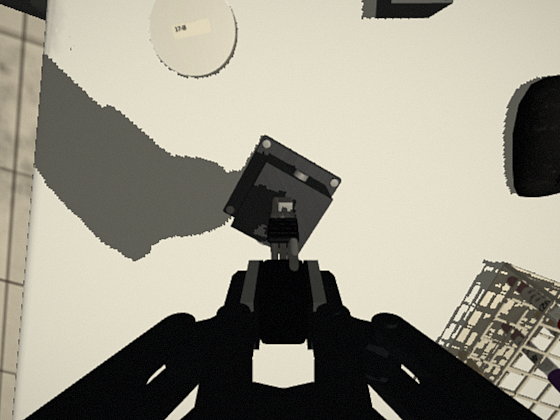

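```bash
python3 - <<'E'
from h import *
from cell import arm,jaws,readout,vision
p=np.array(readout.current_tcp_pos());z=p[2]
for i in range(8):
    z-=.0005
    s=arm.movel([p[0],p[1],z],RT,rate=.01,max_force=6);arm.sleep(.15)
    f=np.mean([readout.current_wrist_force() for _ in range(1)],0)
    print(round(z,4),s,np.round(readout.current_tcp_pos(),4),f.round(1),round(readout.current_t(),2))
    if f[2]>9.5: break
E
```

```text
0.1639 False [ 0.487  -0.2132  0.1644] [-2.  -0.2  6.8] 35.03
0.1634 False [ 0.4871 -0.2133  0.1642] [-2.5 -0.8  9.2] 35.43
0.1629 False [ 0.4871 -0.2134  0.164 ] [-3.6  0.8 11.8] 35.83
```

```bash
python3 - <<'E'
from h import *
from cell import arm,jaws,readout,vision
jaws.release();arm.sleep(.2)
p=np.array(readout.current_tcp_pos());print(p,readout.current_wrist_force(),readout.current_gripper_width())
s=arm.movel([p[0],p[1],p[2]+.10],rate=.1,max_force=6)
print(s,readout.current_tcp_pos(),readout.current_wrist_force(),readout.current_t())
arm.sleep(.2);cap("g11")
for n in("scene","top"):
    c=vision.capture(n);pickle.dump(c,open(n+"11.pkl","wb"))
    x0,y0=(333,198) if n=="scene" else (341,173)
    im=c["pixels"][y0:y0+120,x0:x0+120,::-1].astype(float)*2.5
    cv2.imwrite(f"pics/{n}11.png",cv2.resize(np.clip(im,0,255).astype(np.uint8),None,fx=5,fy=5,interpolation=cv2.INTER_CUBIC))
E
```

```text
[ 0.48681149 -0.21318393  0.1628911 ] [-0.31652453 -0.35505324  0.51712203] 0.9971822220299
False [ 0.48649878 -0.21297538  0.26228914] [-0.66382222  0.47967087 -0.01739007] 37.8333
```

View pics/scene11.png

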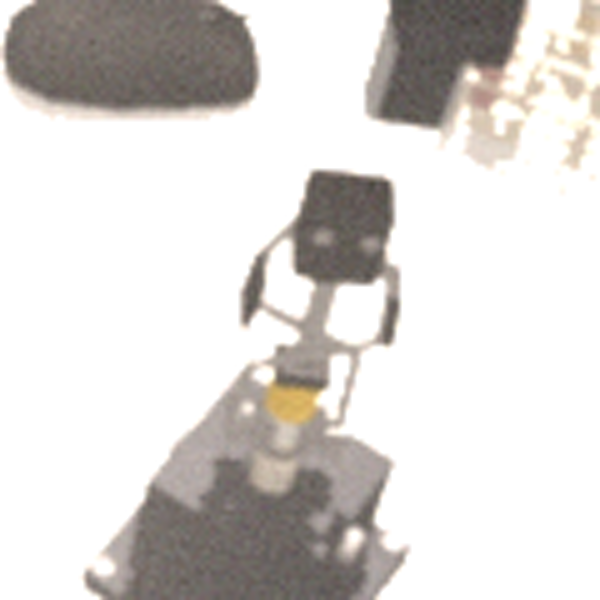

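View pics/g11.png

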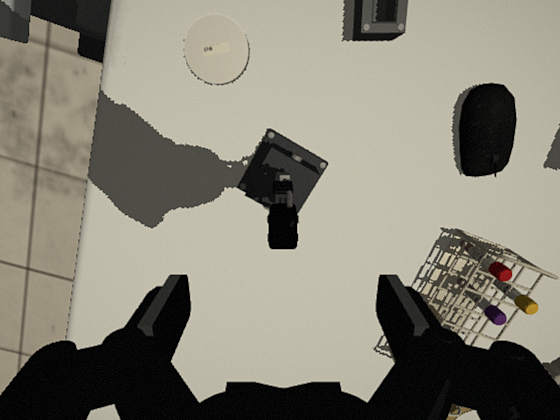

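```bash
python3 - <<'E'
from h import *
g=pickle.load(open("g11.pkl","rb"))
im=g["pixels"][200:252,262:305]; 
P=np.array([w(g,u,v) for u in range(272,294) for v in range(222,244)])
print("head top z",np.median(P[:,2]),"spread",np.percentile(P[:,2],[5,95]))
zt=np.median(P[:,2])
gray=g["pixels"].sum(2);
m=(gray[:, :]<60).astype(np.uint8)
row=235;cols=[u for u in range(255,310) if gray[row,u]<75];print(cols[0],cols[-1])
col=283;rows=[v for v in range(225,260) if gray[v,col]<75];print(rows[-1])
u=(cols[0]+cols[-1])/2
pc=w(g,u,row,z=zt); e=w(g,u,rows[-1]+.5,z=zt)
print("head ctr rel mouth ex",(pc-M)@EX,"ey",(e-M)@EY+.013)
s=pickle.load(open("scene11.pkl","rb"))
P=np.array([w(s,333+x/5,198+y/5) for x in range(320,385,5) for y in range(176,186,5)]);print("scene top z",np.median(P[:,2]))
E
```

```text
head top z 0.19793837181088025 spread [0.19698198 0.1988318 ]
268 297
248
head ctr rel mouth ex -0.0007187039766967363 ey 0.00010824213216062764
scene top z 0.19704053793289306
```

```bash
python3 - <<'E'
from cell import arm,readout
print(readout.current_t()); arm.close_job(); print(readout.current_t())
E
```

```text
38.1833
the job is handed in; nothing more can be done
the job is handed in; nothing more can be done
```

I clipped the smaller tongs onto the capped tube in the four-hole block. I then carried the pair by the head to the dark socket, pressed the tube down until it bottomed, and let go. The job was handed in at about 38 s of the 72 s allowed. No verdict was reported, so success is not confirmed.

**Pressing:**
- The stop met the cap in the block at about 4–5 N.
- In the socket the tube ran in with no clear reading at the stiff spot. Below 0.166 m tool height the force climbed steeply to about 12–13 N, and I stopped there.

**Final check:**
- **Depth:** the tongs' head top stands at about z = 0.198 m. That puts the tube's bottom about 38 mm below the mouth, inside the 25–45 mm range for the rest.
- **Position:** the head is within about 1 mm of the bore axis and looks upright. The cap sits against the stop and the gripper is well clear.

**Not confirmed or in disagreement:**
- I could not measure the force on the rest after release. That it still bears is inferred from the depth and the firm stop.
- The wrist force read −2 to −5 N partway down the bore, before contact. I put this down to sensor and motion noise.
- The scene camera disagreed with the other two by about 2–4 mm. I relied on the top and wrist cameras for positions, and used the scene view only as a relative check.
- The tongs leaned about 2° when clipped. I tilted the tool 1.7° to straighten the tube before lowering it into the socket.

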